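# Heft the fixture cases and sort full from empty in the pass-through rack

### The arm

A 6-joint arm with a two-finger parallel gripper is mounted at the origin on the work surface. World frame = base frame: x ahead of the robot, y to its left, z up, the work surface at z = 0. Lengths are in m, angles in rad, forces in N, time in s.
With the tool pointing down it reaches from about 0.3 to 0.825 m from the base axis. Payload 5.4 kg.
Tool frame: the origin (TCP) lies at the very end of the fingers, on their centre line; the grasp point (between the pads) lies 19 mm behind it; z points along the fingers, x is the direction in which the jaws open and shut, and the axes are right-handed (so a half turn about z gives the same grasp; the last joint's range is limited). The gripper opens to 92 mm and grips with 3 to 60 N. Pads are 20 mm wide; open, the fingers measure 128 mm over their backs; the gripper's body (75 mm by 189 mm) begins 69 mm behind the grasp point.
Start: joints at [-0.21, 0.158, 1.597, -0, 1.386, -0.21], TCP at [0.575, -0, 0.215] pointing down, gripper open.
Joint ranges: [-2.91, 2.91], [-0.94, 2.29], [0.18, 2.7], [-1.29, 4.43], [0.17, 2.64], [-3, 3]. Speed limits (rad/s): [2.57, 2.57, 3.14, 3.14, 3.14, 3.14].

### API

Orientations are given as a rotation vector (axis times angle).
In Python, from workcell import bot gives the robot as it stands. Calls block until the motion is done:
- bot.goto(position, orientation): joint-space move of the TCP to a pose.
- bot.line_to(position, rot=None, max_speed=0.15): straight line of the TCP; rot=None keeps the orientation; max_speed is the mean speed in m/s.
- bot.set_joints(angles): joint-space move.
- bot.set_gripper(opening, newtons=None): opening from 0.0 (shut) to 1.0 (fully open); newtons is the grip in N (None keeps the last); returns when the fingers have stopped.
- bot.hold(seconds).
- bot.inverse_kinematics(position, orientation): joint angles nearest the present ones, or None.
- bot.read_camera(name): name is "scene" or "side" or "wrist"; returns a dict with "pixels" (400x640x3 uint8, blue, green, red), "fx", "fy", "cx", "cy" (pixels), "k1" (the pictures are not rectified: a ray, as slopes to the right and down, at radius r is drawn at 1 + k1 r^2 times it, then the intrinsics apply), "R" (3x3) and "t" (3): a world point X has camera coordinates R X + t. Camera axes: x right, y down, z forward; pixel columns grow to the right and rows downward; lengths in m; the calibration is good to about 2 mm. A picture is of the moment at which its call begins. There is no depth.
A pose or a line that the arm cannot do raises bot.MotionError and nothing moves.
- bot.job_done(): hands the job in, once; it reports no verdict.
Readings, each from a call of its own:
- bot.current_clock(): time.
- bot.current_joints(): joint angles.
- bot.current_joint_vel(): joint speeds.
- bot.current_effort(): joint torques, N m.
- bot.current_ee_pos(): TCP position.
- bot.current_tool_rot(): TCP orientation.
- bot.current_contact_force(): force on the tool from outside, world axes, zero at the start.
- bot.current_ft_torque(): the same for the moment, N m.
- bot.current_opening(): opening from 0.0 (shut) to 1.0 (fully open).
Only numpy, scipy, OpenCV 4.12 (cv2) and the standard library are available. Lean on these libraries where they do the work, as an engineer would, in place of code of your own. Each camera call takes 0.05 s, during which the arm holds its last target. There are 200 camera calls.

### The job

The three closed cases in the pass-through rack look alike, but one or two of them hold a heavy steel platen and the rest are empty: working from your left to your right, lift the handle end of each about a centimetre, its far end still resting on the deck, for a moment to feel its weight. Slide each heavy case away from you along its lane until it is fully home against the far stop, for the testing machine, and each light case towards you until it is fully home against the near stop, for refilling. Slide them gently without ramming the stops or tipping or lifting a case clear of the rack, and leave the other things on the bench alone.

Things in the scene. Friction and masses are not known exactly. Their poses are not given: they have to be found in the camera images.
- rack: fixed rack on the bench, 250 mm long (x) x 336 wide (y); origin at the centre of its underside, x along the lanes away from the robot. Slippery plastic deck 8 mm thick; three lanes centred at y = +108, 0, -108 mm, each 96 mm wide between rails 12 mm wide, 18 mm high above the deck. A stop bar closes both ends of every lane.
- far_stop (a point): middle of the far stop's inner face at deck height, 110 mm from the rack's origin in +x; the rubber-faced bar is 12 mm high above the deck and runs across all lanes. A case is home here with its origin at x = +45 mm in the rack's frame. Axes as the rack's.
- near_stop (a point): the same of the near stop, 110 mm from the rack's origin in -x. A case is home here with its origin at x = -45 mm in the rack's frame; its handle then overhangs the stop. Axes as the rack's.
- case_left: closed grey instrument case in the left lane (+y) of the rack, 130 mm long (x, along the lane) x 90 wide x 64 high; origin at the centre of its underside. Empty it weighs 0.22 to 0.32 kg (about 1 N felt at the handle when that end is lifted), with a platen 0.75 to 1.0 kg (about 3 to 3.7 N). It slides easiest with the handle end borne a few mm up. Its handle sticks out of the end nearest the robot (-x).
- case_middle: closed grey instrument case in the middle lane of the rack, 130 mm long (x, along the lane) x 90 wide x 64 high; origin at the centre of its underside. Empty it weighs 0.22 to 0.32 kg (about 1 N felt at the handle when that end is lifted), with a platen 0.75 to 1.0 kg (about 3 to 3.7 N). It slides easiest with the handle end borne a few mm up. Its handle sticks out of the end nearest the robot (-x).
- case_right: closed grey instrument case in the right lane (-y) of the rack, 130 mm long (x, along the lane) x 90 wide x 64 high; origin at the centre of its underside. Empty it weighs 0.22 to 0.32 kg (about 1 N felt at the handle when that end is lifted), with a platen 0.75 to 1.0 kg (about 3 to 3.7 N). It slides easiest with the handle end borne a few mm up. Its handle sticks out of the end nearest the robot (-x).
- case_left_handle (a point): middle of the handle of case_left: steel sleeve 10 mm thick, 54 mm long across the lane (y), turning freely on its rod so that the case can pivot in a firm grip. It lies 109 mm from the case's origin towards the robot (44 mm out from the end face), 42 mm above the underside; 39 mm free between sleeve and end face. Flat brackets, 56 mm apart, hold its ends.
- case_middle_handle (a point): middle of the handle of case_middle: steel sleeve 10 mm thick, 54 mm long across the lane (y), turning freely on its rod so that the case can pivot in a firm grip. It lies 109 mm from the case's origin towards the robot (44 mm out from the end face), 42 mm above the underside; 39 mm free between sleeve and end face. Flat brackets, 56 mm apart, hold its ends.
- case_right_handle (a point): middle of the handle of case_right: steel sleeve 10 mm thick, 54 mm long across the lane (y), turning freely on its rod so that the case can pivot in a firm grip. It lies 109 mm from the case's origin towards the robot (44 mm out from the end face), 42 mm above the underside; 39 mm free between sleeve and end face. Flat brackets, 56 mm apart, hold its ends.
- case_spare: bystander: a fourth case of the same kind standing closed on a rubber mat on the bench to the right, not part of the job; origin at the centre of its underside
- fixture: bystander: steel centring fixture with two screw jaws on a round foot, about 290 mm over its screws and 130 mm high, on the bench to the left; origin at the centre of its underside
- meter: bystander: blue hand-held readout lying on the bench to the right, 150 x 76 x 28 mm; origin at the centre of its underside
Mind the look-alikes: they are no part of the job. Leave any blue or yellow look-alike of the case_left alone.

How it is judged:
On the way, in this order (a step that is already met when the one before it is completed fails the run):
1. the handle end of the left case is lifted a little while its far end still rests on the deck (angle between case_left's own z axis and vertical above 0.02 rad and contact force between case_left and rack above 0.3 N), for 0.2 s.
2. the handle end of the middle case is lifted a little while its far end still rests on the deck (angle between case_middle's own z axis and vertical above 0.02 rad and contact force between case_middle and rack above 0.3 N), for 0.2 s.
3. the handle end of the right case is lifted a little while its far end still rests on the deck (angle between case_right's own z axis and vertical above 0.02 rad and contact force between case_right and rack above 0.3 N), for 0.2 s.
At the end, for the whole second after the job is handed in: Every case with a platen (resting on the rack with over 5 N) is within 3 mm of home at the far stop, every empty one (under 5 N) within 3 mm of home at the near stop; all three lie flat on the deck (tilt under 0.02 rad, underside within 3 mm of it), released and at rest (((contact force between case_left and rack above 5 N and x of case_left in the frame of rack above 0.042 m) or (contact force between case_left and rack below 5 N and x of case_left in the frame of rack below -0.042 m)) and angle between each of case_left, case_middle, case_right's own z axis and vertical below 0.02 rad and z of each of case_left, case_middle, case_right in the frame of rack below 0.011 m and linear speed of each of case_left, case_middle, case_right below 0.01 m/s and ((contact force between case_middle and rack above 5 N and x of case_middle in the frame of rack above 0.042 m) or (contact force between case_middle and rack below 5 N and x of case_middle in the frame of rack below -0.042 m)) and ((contact force between case_right and rack above 5 N and x of case_right in the frame of rack above 0.042 m) or (contact force between case_right and rack below 5 N and x of case_right in the frame of rack below -0.042 m))); the robot touches nothing.
It fails at once if a case is tipped by more than about 11 degrees (angle between any of case_left, case_middle, case_right's own z axis and vertical above 0.2 rad).
It fails at once if a case is lifted clear of the rack instead of being slid (origin 18 mm above its place on the deck) (height (world z) of any of case_left, case_middle, case_right above 0.026 m).
It fails at once if a case is rammed or pressed against the rack with more than 30 N (contact force between any of case_left, case_middle, case_right and rack above 30 N).
It fails at once if the spare case, the fixture or the readout is moved by more than 20 mm (distance of any of case_spare, fixture, meter from where it was at the start of the episode above 0.02 m).
It also fails if it takes over 58 s, if anything falls off the work surface, if the arm or the gripper's body presses on something with over 40 N, if the wrist force passes 120 N, or if a joint passes its speed limit or range.

## Working session

There is one attempt and no reset: what is moved stays moved. The work goes in short steps, each a Python script; the robot and the scene stay as the last script left them, time stands still between calls to the robot, and variables do not carry over. Pictures are saved under pics/ and viewed, about 8 in all and at most 12, crops included, and the job is handed in when it is done.

```bash
mkdir -p pics; ls; python3 - <<'E'
from workcell import bot
import cv2,numpy as np
for n in("scene","side"):
    c=bot.read_camera(n); cv2.imwrite(f"pics/{n}0.png",c["pixels"]); print(n,c["fx"],c["fy"],c["cx"],c["cy"],c["k1"],c["R"],c["t"])
print(bot.current_clock(),bot.current_tool_rot(),bot.current_contact_force())
E
```

```text
pics
scene 506.8580395017451 506.8580395017451 316.7906174570999 198.72244462791957 -0.09692069547177876 [[ 0.8798497   0.47500939 -0.01518518]
 [ 0.36525473 -0.69630526 -0.61785756]
 [-0.30406166  0.53807533 -0.7861434 ]] [-0.48263275 -0.1532856   1.88582831]
side 389.5736823226888 389.5736823226888 319.29882984962535 199.0966348029023 -0.04341015414350609 [[ 0.97392216 -0.22686249  0.00300623]
 [-0.1726969  -0.74985212 -0.6386686 ]
 [ 0.14714418  0.62149433 -0.76947605]] [-0.52226469  0.16396728  1.09965629]
0.1 [-3.14121981e+00  2.99426647e-06  2.58182045e-03] [ 0.14094398  0.13512069 -0.01837156]
```

View pics/scene0.png

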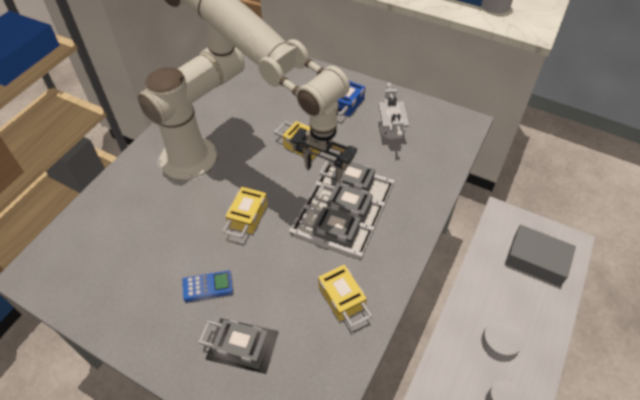

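View pics/side0.png

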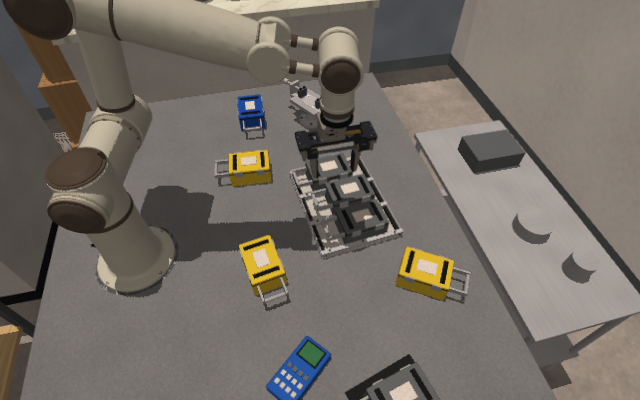

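Scene: the rack with three grey cases is around (345,205), and the spare grey case on its mat is at (240,345). The yellow and blue cases are look-alikes, and the meter is at (207,286). Side: the rack is at (345,205). The arm hides the left lane, so I'll raise it and use the wrist camera.

```bash
python3 - <<'E'
from workcell import bot
import cv2,numpy as np
bot.goto([0.46,0.0,0.36],[np.pi,0,0])
o=[]
for n in("wrist","side"):
    c=bot.read_camera(n); np.savez(f"pics/{n}1.npz",**c); o.append(c["pixels"])
cv2.imwrite("pics/w1.png",o[0])
cv2.imwrite("pics/s1.png",cv2.resize(o[1][120:270,260:430],None,fx=4.7,fy=4,interpolation=cv2.INTER_CUBIC) if 0 else cv2.resize(o[1][120:265,260:430],None,fx=4,fy=4,interpolation=cv2.INTER_CUBIC))
print(bot.current_clock(),bot.current_ee_pos(),bot.current_tool_rot(),bot.current_contact_force())
E
```

```text
0.9667 [4.59934191e-01 6.34650912e-05 3.57727965e-01] [-3.14051912e+00  1.46350472e-05  5.95759988e-03] [-0.20254009 -0.28033465 -0.16074419]
```

View pics/w1.png

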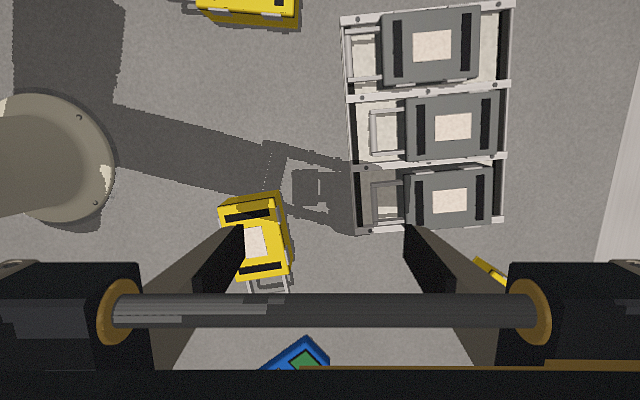

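View pics/s1.png

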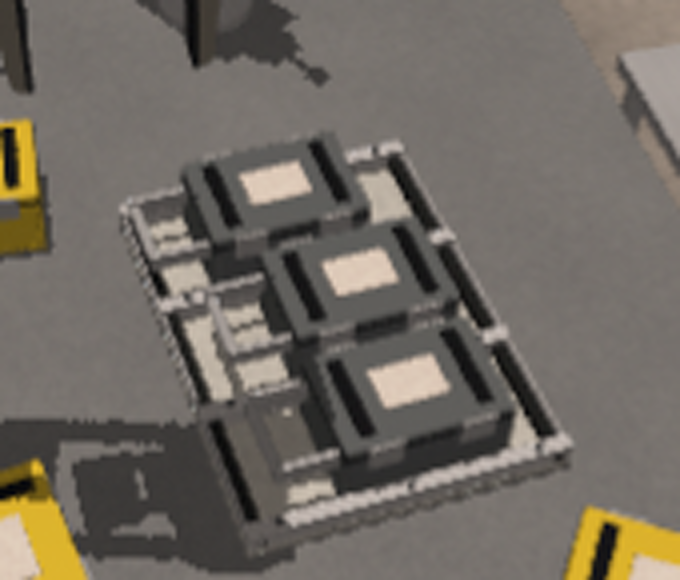

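The wrist view shows all three grey cases in the rack. Handle bars are near (349,57), (373,130) and (374,196), and rack corners are near (342,18), (515,3), (505,228) and (352,235). Yellow look-alikes lie outside the rack. I'll enlarge this to measure.

```bash
python3 - <<'E'
import cv2,numpy as np
d=np.load("pics/wrist1.npz"); 
cv2.imwrite("pics/w1c.png",cv2.resize(d["pixels"][0:240,330:520],None,fx=2.5*1.66,fy=2.5,interpolation=cv2.INTER_CUBIC) if 0 else cv2.convertScaleAbs(cv2.resize(d["pixels"][0:150,335:535],None,fx=4,fy=4,interpolation=cv2.INTER_CUBIC)))
cv2.imwrite("pics/w1d.png",cv2.resize(d["pixels"][100:250,335:535],None,fx=4,fy=4,interpolation=cv2.INTER_CUBIC))
for k in("fx","cx","cy","k1","R","t"):print(k,d[k])
E
```

```text
fx 313.9152832034136
cx 323.6440118234005
cy 197.51062561762012
k1 0.01167754920317765
R [[ 9.99997745e-01 -8.04498254e-05 -2.12202340e-03]
 [ 4.39436010e-04 -9.69812756e-01  2.43850415e-01]
 [-2.07758308e-03 -2.43850798e-01 -9.69810534e-01]]
t [-0.45893266 -0.06351518  0.53102992]
```

View pics/w1c.png

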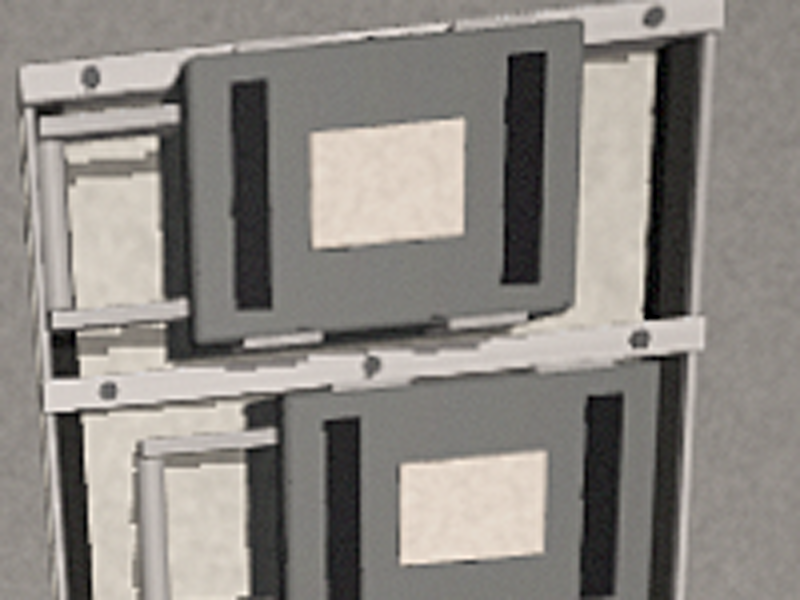

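View pics/w1d.png

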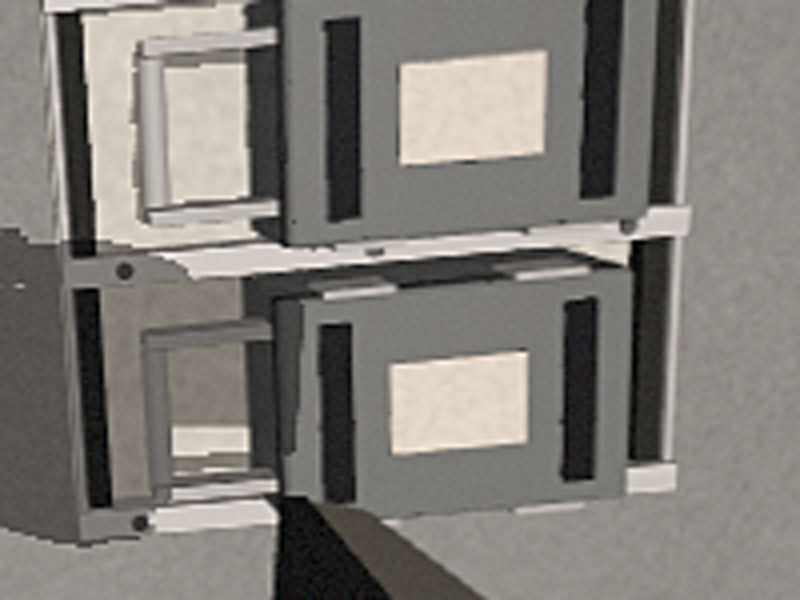

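The enlarged crops confirm the three grey cases with their handles. Next I'll compute positions from the rail ends (z=26 mm), sleeves (z≈53 mm) and case tops (z=72 mm).

```bash
cat >geo.py <<'E'
import cv2,numpy as np
def world(d,uv,z):
    K=np.array([[d["fx"],0,d["cx"]],[0,d["fy"],d["cy"]],[0,0,1.]])
    n=cv2.undistortPoints(np.array(uv,float).reshape(-1,1,2),K,np.array([float(d["k1"]),0,0,0]))[:,0]
    r=np.c_[n,np.ones(len(n))]@d["R"]; o=-d["R"].T@d["t"]
    return o+r*((z-o[2])/r[:,2])[:,None]
E
python3 - <<'E'
from geo import *
d=np.load("pics/wrist1.npz")
C=lambda p,y0:np.array(p)/4+[335-.375,y0-.375]
np.set_printoptions(precision=4,suppress=True)
rl=np.vstack([C([(24,85),(722,14),(46,396),(704,334)],0),C([(690,220),(70,273),(675,477),(82,525)],100)])
P=world(d,rl,.026)[:,:2]
M=np.array([(-.125,.162),(.125,.162),(-.125,.054),(.125,.054),(.125,-.054),(-.125,-.054),(.125,-.162),(-.125,-.162)])
A=M-M.mean(0);B=P-P.mean(0);U,_,V=np.linalg.svd(A.T@B);R=(U@V).T
t=P.mean(0)-R@M.mean(0);print("rack",t,np.degrees(np.arctan2(R[1,0],R[0,0])));print((P-(M@R.T+t))*1e3)
H=[C([(52,135),(62,312)],0),C([(150,55),(160,205)],100),C([(155,345),(160,490)],100)]
T=[C([(187,62),(582,22),(573,305),(195,343)],0),C([(285,-5),(657,-38),(642,215),(290,243)],100),C([(275,297),(630,265),(628,492),(283,500)],100)]
for h,q in zip(H,T):
    a=world(d,h,.053);b=world(d,q,.072)
    rel=lambda x:((x[:,:2]-t)@R)
    print("handle",a.mean(0)[:2],rel(a).mean(0),"len",np.linalg.norm(a[1]-a[0]),"case",b.mean(0)[:2],rel(b).mean(0),np.ptp(rel(b),axis=0))
E
```

```text
rack [0.622  0.0545] 5.0970955846092485
[[ 0.3956 -0.4772]
 [-1.4616 -1.2117]
 [ 0.6789  0.1483]
 [-1.2335 -0.4424]
 [-0.4983 -0.0991]
 [ 2.6611  1.0125]
 [-1.0755  0.2635]
 [ 0.5331  0.8062]]
handle [0.4945 0.1529] [-0.1183  0.1093] len 0.05738985510417432 case [0.6016 0.1609] [-0.0109  0.1078] [0.1285 0.0867]
handle [0.533  0.0478] [-0.0893  0.0013] len 0.054861803226308584 case [0.6403 0.0569] [0.0184 0.0007] [0.1276 0.0877]
handle [ 0.5382 -0.0629] [-0.0939 -0.1095] len 0.059240215333443806 case [ 0.6453 -0.0468] [ 0.0142 -0.103 ] [0.1317 0.0877]
```

```bash
cat >arm.py <<'E'
from workcell import bot
import numpy as np
from scipy.spatial.transform import Rotation as Ro
YAW=np.radians(5.1); O=np.array([.622,.0545]); c,s=np.cos(YAW),np.sin(YAW)
ROT=(Ro.from_euler('z',YAW)*Ro.from_euler('x',np.pi)).as_rotvec()
ZG=.031
def W(x,y,z): return [O[0]+c*x-s*y, O[1]+s*x+c*y, z]
def rel():
    p=np.array(bot.current_ee_pos()); q=p[:2]-O
    return np.array([c*q[0]+s*q[1],-s*q[0]+c*q[1],p[2]])
def force(n=8):   # rack axes, mean
    f=[]
    for _ in range(n): bot.hold(.02); f.append(bot.current_contact_force())
    f=np.mean(f,0); return np.array([c*f[0]+s*f[1],-s*f[0]+c*f[1],f[2]])
def feel(x,y):
    bot.set_gripper(.36,30); bot.goto(W(x,y,.11),ROT); bot.line_to(W(x,y,ZG),ROT,max_speed=.1)
    f0=force(); bot.set_gripper(0.0,30); f1=force(4)
    bot.line_to(W(x,y,ZG+.010),ROT,max_speed=.03); bot.hold(.3); f2=force(12)
    print("f0",f0.round(2),"gripped",f1.round(2),"lifted",f2.round(2),"open",round(bot.current_opening(),3),"at",rel().round(4),"t",bot.current_clock())
    return f0,f2
def slide(x,y,home,f0,up=.005):
    sg=np.sign(home); hx=home-.109; z=ZG+up
    bot.line_to(W(x,y,z),ROT,max_speed=.03)
    x=hx-sg*.006; bot.line_to(W(x,y,z),ROT,max_speed=.05); print("slid",rel().round(4),force(4).round(2))
    bot.line_to(W(x,y,ZG),ROT,max_speed=.02); fb=force(4); print("lowered",fb.round(2))
    for _ in range(16):
        x+=sg*.001; bot.line_to(W(x,y,ZG),ROT,max_speed=.02); f=force(3)
        print(round(x+.109,4),f.round(1),end=" ")
        if abs(f[0]-f0[0])>6: break
    print(); x=x-sg*.0003
    print("home?",rel().round(4),force(3).round(2),"t",bot.current_clock())
def release(y):
    x=rel()[0]; bot.set_gripper(.36,30); bot.line_to(W(x,y,.11),ROT,max_speed=.15); print("t",bot.current_clock())
E
python3 - <<'E'
from arm import *
bot.goto(W(-.119,.108,.2),ROT)
f0,f2=feel(-.119,.108)
E
```

```text
f0 [-0.22  0.22 -0.1 ] gripped [-0.13 -0.45  0.84] lifted [ 0.52  0.11 -1.54] open 0.097 at [-0.119   0.108   0.0409] t 5.8917
```

Left reads about 1.4 N, so it is light and goes to the near stop.

```bash
python3 - <<'E'
from arm import *
print(force(15).round(2))
slide(-.119,.108,-.045,np.array([-.2,0,0]))
E
```

```text
[ 0.39  0.13 -1.35]
slid [-0.1481  0.108   0.036 ] [-0.73 -0.08 -1.24]
lowered [ 0.08 -0.13  0.17]
-0.04 [0.9 0.3 0.5] -0.041 [0.9 0.2 1.3] -0.042 [0.4 0.2 1.4] -0.043 [ 0.8 -0.4  2.1] -0.044 [0.8 0.2 2.3] -0.045 [ 1.8 -0.5  1.5] -0.046 [ 5.4 -0.2 -1.8] -0.047 [ 8.5  0.3 -4.5] 
home? [-0.1538  0.1079  0.0314] [ 8.92 -0.26 -4.64] t 10.175
```

```bash
python3 - <<'E'
from arm import *
bot.line_to(W(-.155,.108,ZG),ROT,max_speed=.02); print(force(3).round(2))
release(.108)
feel(-.0905,0)
E
```

```text
[ 6.07 -0.19 -2.42]
t 11.6833
f0 [-0.05 -0.31 -0.08] gripped [ 0.11 -0.2   1.02] lifted [ 0.39 -0.11 -1.37] open 0.092 at [-0.0906  0.      0.0409] t 15.0833
```

Middle reads about 1.3 N, so it is light as well. I'll slide it to the near stop, then feel the right case.

```bash
python3 - <<'E'
from arm import *
slide(-.0905,0,-.045,np.array([0,0,0]))
bot.line_to(W(-.155,0,ZG),ROT,max_speed=.02); print(force(3).round(2))
release(0)
feel(-.0945,-.108)
E
```

```text
slid [-0.1481 -0.      0.0359] [-0.48 -0.08 -1.54]
lowered [ 0.29 -0.27  1.2 ]
-0.04 [ 1.3 -0.1  0.2] -0.041 [0.6 0.1 1.6] -0.042 [0.9 0.  2.6] -0.043 [ 0.7 -0.4  2.9] -0.044 [1.2 0.1 2.2] -0.045 [ 2.6 -0.6  1.6] -0.046 [ 6.9  0.1 -2.3] 
home? [-1.537e-01 -1.000e-04  3.120e-02] [ 6.77 -0.43 -2.05] t 19.3833
[ 6.68  0.22 -2.56]
t 20.8917
f0 [0.08 0.13 0.07] gripped [ 1.9  -0.13  0.19] lifted [-1.67  0.39 -2.95] open 0.096 at [-0.0949 -0.1079  0.0408] t 24.2833
```

Right reads about 3.0 N, so it is heavy and goes to the far stop.

```bash
python3 - <<'E'
from arm import *
slide(-.0945,-.108,.045,np.array([0,0,0]))
E
```

```text
slid [-0.069  -0.1082  0.0363] [ 0.85  0.29 -4.02]
lowered [-4.04  0.11  3.63]
0.04 [-3.7 -0.3  4.3] 0.041 [-3.7  0.5  4.2] 0.042 [-3.8  0.4  5.3] 0.043 [-4.3 -0.1  4.9] 0.044 [-3.6  0.1  5.4] 0.045 [-4.1 -0.2  5.3] 0.046 [-6.7 -0.6  7.2] 
home? [-0.0635 -0.1081  0.0312] [-6.34 -0.41  6.87] t 27.925
```

```bash
python3 - <<'E'
from arm import *
for x in(-.063,-.062,-.061):
    bot.line_to(W(x,-.108,ZG+.0012),ROT,max_speed=.02); f=force(4); print(x,f.round(2),rel().round(4))
    if f[0]<-9: break
release(-.108)
bot.goto([.46,0.06,.36],[np.pi,0,0]); bot.hold(.2)
import cv2
d=bot.read_camera("wrist"); np.savez("pics/wrist2.npz",**d)
cv2.imwrite("pics/w2.png",cv2.resize(d["pixels"][0:280,320:530],None,fx=2.85,fy=2.14*1.0,interpolation=cv2.INTER_CUBIC) if 0 else cv2.resize(d["pixels"][0:240,320:530],None,fx=2.5,fy=2.5,interpolation=cv2.INTER_CUBIC))
print(bot.current_clock())
E
```

```text
-0.063 [-1.42 -0.26 -2.66] [-0.0634 -0.1077  0.0314]
-0.062 [-5.61 -0.13 -0.99] [-0.0634 -0.1077  0.0313]
-0.061 [-8.95 -0.69  1.76] [-0.0634 -0.1077  0.0313]
t 30.075
31.4667
```

View pics/w2.png

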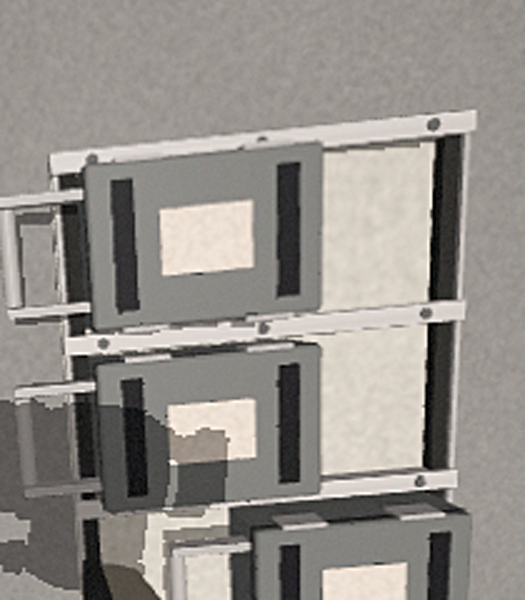

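The view shows left (85–322 px) and middle (97–321 px) at the near stop and right at the far stop (255–470 px), all flat and with handles free. I'll measure them before handing in.

```bash
python3 - <<'E'
from geo import *
from arm import *
d=np.load("pics/wrist2.npz"); C=lambda p:np.array(p)/2.5+[320-.3,-.3]
def R(uv,z):
    q=world(d,C(uv),z)[:,:2]-O; return np.c_[c*q[:,0]+s*q[:,1],-s*q[:,0]+c*q[:,1]]
for n,q in(("L",[(85,165),(322,142),(321,307),(93,330)]),("M",[(97,363),(321,342),(320,492),(103,513)]),("R",[(255,530),(470,513)])):
    print(n,R(q,.072).mean(0).round(4))
print("rail ends",R([(52,163),(475,120),(67,347),(466,310),(456,478)],.026).round(4).tolist())
E
```

```text
L [-0.046   0.1089]
M [-0.0461  0.0016]
R [ 0.0436 -0.0629]
rail ends [[-0.1245, 0.162], [0.1239, 0.1623], [-0.1233, 0.0536], [0.1247, 0.0537], [0.1239, -0.0536]]
```

```bash
python3 - <<'E'
from workcell import bot
print(bot.current_contact_force(),bot.current_clock()); bot.job_done()
E
```

```text
[ 0.11032405  0.43107835 -0.3577922 ] 31.4667
the job is handed in; nothing more can be done
```

I tilted the left, middle and right cases in that order, slid each to its stop, and handed the job in at about 31.5 s of the 58 s allowed. No verdict is reported, so the results below rest on my own checks.

| Case | Felt at handle | Judged | Stop | Final x by camera | Home x |
|---|---|---|---|---|---|
| Left | about 1.4 N | empty | near | −46.0 mm | −45 mm |
| Middle | about 1.3 N | empty | near | −46.1 mm | −45 mm |
| Right | about 3.0 N | holds the platen | far | +43.6 mm | +45 mm |

- **Positions:** All three are within 1.5 mm of home, which is about the accuracy of the measurement. For the right case, the camera figure comes from the two visible top corners only.
- **Stop contact:** Each case met firm resistance where the stop should be, with 7–9 N along the lane. The right case stayed put when I commanded a further 2 mm.
- **Lifted weights:** The left and middle readings came out slightly above the stated 1 N, but well below the 3 N of a loaded case.
- **Pressing down:** The right case was pressed down with up to about 7 N during its last millimetres, so I raised the grip slightly before the final push.
- **Release:** The last picture showed the cases flat with their handles free. The arm was clear, with about zero force on the tool.

No check failed. I did not photograph the spare case, fixture or readout again at the end, but I never moved the arm near them.

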